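# Set a fruit peeler's sprung arm with its setting wedge

### The arm

A 6-joint arm with a two-finger parallel gripper is mounted at the origin on the work surface. World frame = base frame: x ahead of the robot, y to its left, z up, the work surface at z = 0. Lengths are in m, angles in rad, forces in N, time in s.
With the tool pointing down it reaches from about 0.35 to 0.925 m from the base axis. Payload 6.4 kg.
Tool frame: the origin (TCP) lies between the finger pads; the fingertips stand 19 mm ahead of it and the grasp point (between the pads) is the TCP; z points along the fingers, y is the line along which they close (so a half turn about z gives the same grasp; the last joint's range is limited). The gripper opens to 85 mm and grips with 20 to 120 N. Pads are 22 mm wide; open, the fingers measure 114 mm over their backs; the gripper's body (76 mm by 85 mm) begins 54 mm behind the grasp point. The pads swing forward as they close: fully open they stand 13 mm farther back than shut.
Start: joints at [0.989, 0.245, 1.558, -0, 1.339, -0.174], TCP at [0.258, 0.597, 0.25] pointing down, gripper open.
Joint ranges: [-3.13, 3.13], [-1.02, 2.26], [0.13, 2.54], [-0.95, 4.09], [0.21, 2.88], [-2.74, 2.74]. Speed limits (rad/s): [2.57, 2.57, 3.14, 3.14, 3.14, 3.14].

### API

Orientations are given as a unit quaternion [x, y, z, w].
In Python, from rig import status, imaging, order gives the robot as it stands. The module is installed in compiled form; this text tells all that it offers.
- The arm moves only by the tool play_rows, never from a script. Its argument "steps" is text: rows parted by semicolons, each of 7 numbers parted by spaces: the turn, a rotation vector about the tool's x, y, z in units of 180 degrees (1.0 is 180 degrees), then the shift along the tool's x, y, z in units of 250 mm (1.0 is 250 mm), then the opening, from 0 (shut) to 1 (fully open). A call has 1 to 5 rows; each row shifts and turns the commanded pose from where the row before left it, along the tool's axes as they then stand; what a row does not reach is not made up. A row lasts 1/12 s, in which the tool goes at most 41.7 mm and 7.16 degrees, less where a joint would pass 70% of its speed; a pose out of reach is approached as far as the arm can. A call with a number of a shift or a turn outside -1 to 1 is refused whole. A call with a gripper value outside its range is refused whole. The fingers move at their own pace and stop on an object; "newtons" is the grip in N (left out, the last holds). Time passes only in rows, so rows that do not move let the fingers close. It gives the time, the measured TCP pose, the force, the opening and the grip force at its end, in the units of the state.
- status.sense(): the state, without advancing time (a new reading comes with each control period).
- imaging.grab_frame(name): name is "scene" or "side" or "wrist"; returns (picture, depth): 480x640x3 uint8, red, green, blue; 480x640 float32, m along the optical axis (not along the pixel's ray), 0 where there is no reading.
- imaging.camera_model(name): a dict with "K" (3x3 intrinsics, pixels), "k1" (the pictures are not rectified: a ray, as slopes to the right and down, at radius r is drawn at 1 + k1 r^2 times it, then the intrinsics apply), "xyz" and "orientation" of the camera in the world; the wrist camera has in their place "mount" (4x4, takes a point from camera to tool coordinates, whose origin is the TCP and whose axes are the flange's). Camera axes: x right, y down, z forward; pixel columns grow to the right and rows downward; lengths in m; the calibration is good to about 2 mm. A picture is of the moment at which its call begins: read the wrist's pose just before it. camera_model takes no time and is no camera call.
- order.close_job(): hands the job in; it is judged then, once.
The state is a dict: "t": time; "joint_positions": joint angles; "qvel": joint speeds; "effort": joint torques, N m; "position": TCP position; "eef_rot": TCP orientation; "wrist_force": force on the tool from outside, world axes, zero at the start; "ft_torque": the same for the moment, N m; "finger_gap": finger opening in m; "finger_force": force on a finger pad.
Only numpy, scipy, OpenCV 4.12 (cv2) and the standard library are available. Lean on these libraries where they do the work, as an engineer would, in place of code of your own. Each camera call takes 0.05 s, during which the arm holds its last target. There are 200 camera calls.

### The job

Set the opening of the fruit peeler's sprung arm: pick up the wooden setting wedge (not the straight block), lay it flat on the peeler's base between the fence and the arm's roller, thin end first, and slide it in snug along the fence so that it pushes the arm until the pointer stands level with the tip of the rider on the scale. Work gently, do not let the pointer run well past the rider, push the arm only with the wedge, and let go so that the wedge stays jammed and holds the pointer there. Leave the rider, the straight block and the breakfast things where they are.

Things in the scene. Friction and masses are not known exactly. Their poses are not given: they have to be found in the camera images.
- peeler: Fruit peeler, fixed: grey base plate, in its frame x -150..130, y -85..215 mm, flat deck at z = 20 mm. Origin on the counter. A white head block with a crank (top z 95 mm) stands at x -100, y 165. The wedge is slid in along +x, in the lane between the fence (-y side, parallel to x) and the arm's roller (+y side).
- lane (a point): Point on the deck at the fence's middle setting (peeler x 0, y -45 mm; peeler's axes). The fence is an aluminium bar along x (peeler x -130..90), 20 mm thick, 22 mm high above the deck; its lane face looks to +y. It is clamped up to 4 mm to either side of this point, differently each time and not reported: find it by feel. It does not give.
- swing_arm: Flat steel bell-crank arm with a return spring, turning level about an upright pivot (origin, at deck level). One leg carries the roller, the other is the pointer, roughly along the peeler's +y. Roller pushed to +y: the arm turns clockwise from above, the pointer tip goes to +x, about 1 mm per mm that the wedge slides in along the fence, 3 to 4 mm per mm that it shifts sideways to +y.
- roller (a point): Axis of the free-turning black roller (radius 9 mm, 3 to 23 mm above the deck; the leg above it tops at 29 mm), at deck level. At rest at peeler x 16, y -20 mm. It presses the wedge with about 4 N at first touch to 7 N at the farthest rider place; sliding the wedge in takes some 3 to 12 N with friction, and friction keeps it jammed when let go.
- pointer_tip (a point): end of the pointer, 146 mm from the pivot, 16 mm above the deck; its axes are those of the arm
- rider_tip (a point): Tip of the rider, a small aluminium tab with a dark tip on the outer arc of the scale. Like the pointer tip 146 mm from the pivot and 16 mm above the deck: at the wanted reading the two points coincide. Its place, 17 to 38 mm ahead of the resting pointer, differs each time. Its x axis is about the direction of the pointer's travel (peeler's +x turned clockwise by 0.12 to 0.26 rad).
- wedge: Loose beech setting wedge, 0.1 to 0.2 kg, 26 mm high, weighted to balance near its post. Origin on its underside below the centre of its grip post. +x points to the thin end: heel at x -25, tip at x 85 mm. The straight side, which goes against the fence, is at y -16 mm; the sloped side runs from y 27 mm at the heel to y -6 mm at the tip (43 to 10 mm wide).
- wedge_grip (a point): Point to grip on the wedge's upright square post, on its axis 64 mm above the underside; the post is 24 mm (wedge x) by 18 mm (wedge y) and rises from 26 to 80 mm. The block has the same post.
- block: loose straight beech block of the same height with the same post, 80 x 32 x 26 mm, a bystander. Wedge and block lie side by side on the counter beside the peeler's fence, either way round. Origin on its underside below the post
- bowl_a: pink cereal bowl, 112 mm across, 62 mm high, bystander; origin under its centre
- bowl_b: white bowl with berries, 112 mm across, 62 mm high, bystander; origin under its centre
- jar: glass jar, 72 mm across, 100 mm high, bystander; origin under its centre
- spoon: spoon lying on the counter, bystander
Not all that is in view belongs to the job. Leave any red look-alike of the wedge alone.

How it is judged:
By the outcome, as a careful person would: the job done as asked, in the order asked, and still so for the second after the job is handed in, with the robot touching nothing.
It also fails if it takes over 72 s, if anything falls off the work surface, if the arm or the gripper's body presses on something with over 40 N, if the wrist force passes 120 N, or if a joint passes its speed limit or range.

## Working session

There is one attempt and no reset: what is moved stays moved. The work goes in short steps, Python scripts to look and compute and a tool call to move; the robot and the scene stay as the last step left them, time stands still between calls to the robot, and variables do not carry over. Pictures are saved under pics/ and viewed, at most 10 in all, crops included, and the job is handed in when it is done.

Besides the shell and the picture viewer there is one more tool, called as a command line: name --argument value ..., lists and objects as JSON in quotes. play_rows: Moves the arm, as the interface text tells. Its arguments: {"type":"object","properties":{"steps":{"type":"string"},"newtons":{"type":"number"}},"required":["steps"]}

```bash
mkdir -p pics; cat > h.py <<'E'
import numpy as np, cv2
from scipy.spatial.transform import Rotation as R
from rig import status, imaging, order
def cam(name, s=None):
    m=imaging.camera_model(name)
    if 'mount' in m:
        T=np.array(m['mount']); s=s or status.sense()
        W=np.eye(4); W[:3,:3]=R.from_quat(s['eef_rot']).as_matrix(); W[:3,3]=s['position']
        T=W@T
    else:
        T=np.eye(4); T[:3,:3]=R.from_quat(m['orientation']).as_matrix(); T[:3,3]=m['xyz']
    return np.array(m['K']),m['k1'],T
def rays(c,uv):
    K,k1,T=c; uv=np.atleast_2d(np.float64(uv))
    D=np.array([k1,0,0,0,0.])
    p=cv2.undistortPoints(uv.reshape(-1,1,2),K,D).reshape(-1,2)
    return T[:3,3], np.c_[p,np.ones(len(p))]@T[:3,:3].T
def onplane(c,uv,z):
    o,d=rays(c,uv); return o+d*((z-o[2])/d[:,2])[:,None]
def proj(c,P):
    K,k1,T=c; q=(np.atleast_2d(P)-T[:3,3])@T[:3,:3]; p=q[:,:2]/q[:,2:]
    p=p*(1+k1*(p**2).sum(1))[:,None]; return p@K[:2,:2].T+K[:2,2]
def two(c1,u1,c2,u2):
    o,d=rays(c1,u1);p,e=rays(c2,u2);d=d[0];e=e[0]
    t=np.linalg.lstsq(np.c_[d,-e],p-o,rcond=None)[0]
    a=o+d*t[0];b=p+e*t[1]; return (a+b)/2,np.linalg.norm(a-b)
def fromdepth(c,uv,dep):
    o,d=rays(c,uv); uv=np.atleast_2d(uv).astype(int); return o+d*dep[uv[:,1],uv[:,0]][:,None]
def grab(name,fn):
    s=status.sense(); im,dp=imaging.grab_frame(name); im=im[...,::-1].copy()
    cv2.imwrite('pics/%s.png'%fn,im); np.save('pics/%s.npy'%fn,dp); return im,dp,cam(name,s)
E
python3 - <<'E'
from h import *
print(status.sense())
for n in ('scene','side'):
    im,dp,c=grab(n,n); print(n,c)
E
```

```text
{'t': 0.0, 'joint_positions': array([ 9.88867088e-01,  2.45835020e-01,  1.55904409e+00,  1.13083889e-05,
        1.33873877e+00, -1.74106829e-01]), 'qvel': array([-4.78812497e-04, -9.74997171e-06, -4.73987983e-05, -1.46449440e-04,
       -1.25559569e-03,  6.29791154e-04]), 'effort': array([-4.82814867e-04, -4.29511821e+01, -3.26129365e+01, -1.05820163e-04,
        5.39891873e-03,  3.13244743e-05]), 'position': array([0.25749057, 0.59623243, 0.24915074]), 'eef_rot': array([ 2.02502218e-01,  9.79281281e-01, -9.39089212e-04, -3.78846939e-04]), 'wrist_force': array([-0.09031229, -0.10664299, -1.0621139 ]), 'ft_torque': array([ 0.0338447 ,  0.00123273, -0.01331822]), 'finger_force': 0.0, 'finger_gap': 0.0854300183498371}
scene (array([[477.73438154,   0.        , 320.88511253],
       [  0.        , 477.73438154, 242.04982972],
       [  0.        ,   0.        ,   1.        ]]), -0.09704458524482845, array([[-0.74824157,  0.41037833, -0.52127169,  1.17242528],
       [ 0.663323  ,  0.47664074, -0.57690225,  0.73128979],
       [ 0.01171114, -0.77743375, -0.6288558 ,  0.87015204],
       [ 0.        ,  0.        ,  0.        ,  1.        ]]))
side (array([[624.51831199,   0.        , 312.10927184],
       [  0.        , 624.51831199, 243.84598819],
       [  0.        ,   0.        ,   1.        ]]), -0.04299633458471133, array([[ 0.8524582 , -0.30980747,  0.42111085, -0.11722318],
       [-0.52231657, -0.53916919,  0.66066784, -1.04972572],
       [ 0.02237016, -0.78314489, -0.62143677,  1.04779161],
       [ 0.        ,  0.        ,  0.        ,  1.        ]]))
```

View pics/scene.png

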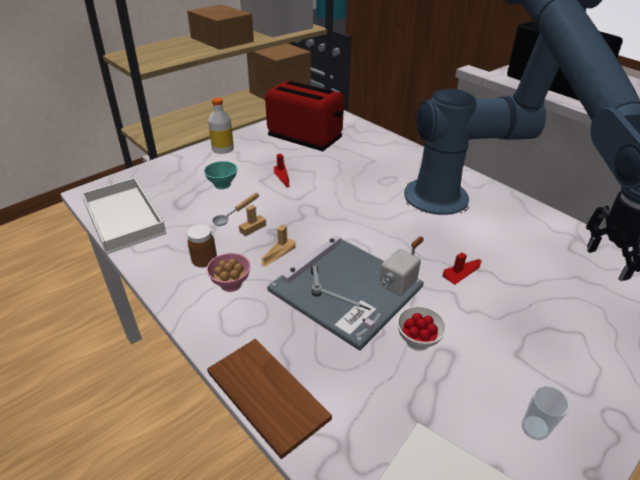

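View pics/side.png

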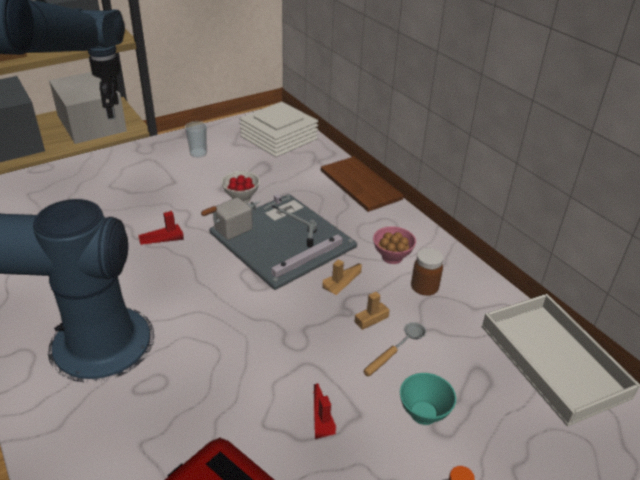

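The scene view shows the peeler at (345,290). There are two beech pieces, at (279,247) and (252,222), and red look-alikes at (282,170) and (461,268). In the side view the beech pieces are at (342,277) and (372,312). I'll enlarge both views to confirm which one is the wedge.

```bash
python3 - <<'E'
from h import *
a=cv2.imread('pics/scene.png')[200:350,225:435]; b=cv2.imread('pics/side.png')[180:335,200:410]
a=cv2.resize(a,None,fx=3.8,fy=3.8,interpolation=cv2.INTER_CUBIC)
cv2.imwrite('pics/ca.png',a)
b=cv2.resize(b,None,fx=3.8,fy=3.8,interpolation=cv2.INTER_CUBIC)
cv2.imwrite('pics/cb.png',b)
c=cam('side')
C=onplane(c,[(209,232),(275,285),(356,243),(290,195)],.02); print(C.round(3))
for n in('scene','side'):
    im=cv2.imread(f'pics/{n}.png');dp=np.load(f'pics/{n}.npy');c=cam(n)
    h=cv2.cvtColor(im,cv2.COLOR_BGR2HSV); m=cv2.inRange(h,(10,90,80),(24,255,255))
    k,l,s,ce=cv2.connectedComponentsWithStats(m)
    for i in range(1,k):
        if s[i,4]>60 and 150<s[i,0]<450 and s[i,1]>180: print(n,s[i],onplane(c,[ce[i]],.02).round(3),)
E
```

```text
[[ 0.365  0.226  0.02 ]
 [ 0.416 -0.05   0.02 ]
 [ 0.682 -0.012  0.02 ]
 [ 0.643  0.272  0.02 ]]
scene [236 193  22  17 102] [[ 0.508 -0.357  0.02 ]]
scene [239 206  27  29 382] [[ 0.56  -0.256  0.02 ]]
scene [262 225  33  41 504] [[ 0.572 -0.109  0.02 ]]
scene [214 259  31  22 471] [[ 0.731 -0.12   0.02 ]]
scene [ 208  339  123  116 6668] [[0.878 0.254 0.02 ]]
side [379 233  30  18 406] [[ 0.773 -0.06   0.02 ]]
side [323 260  38  35 664] [[ 0.571 -0.105  0.02 ]]
side [421 266  22  29 265] [[ 0.768 -0.221  0.02 ]]
side [356 292  33  37 594] [[ 0.569 -0.246  0.02 ]]
side [364 346  33  30 302] [[ 0.494 -0.375  0.02 ]]
```

View pics/ca.png

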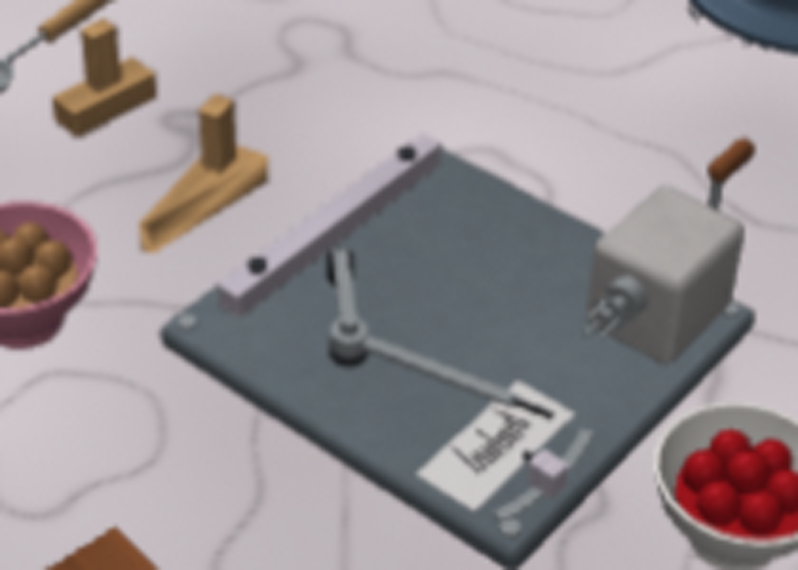

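View pics/cb.png

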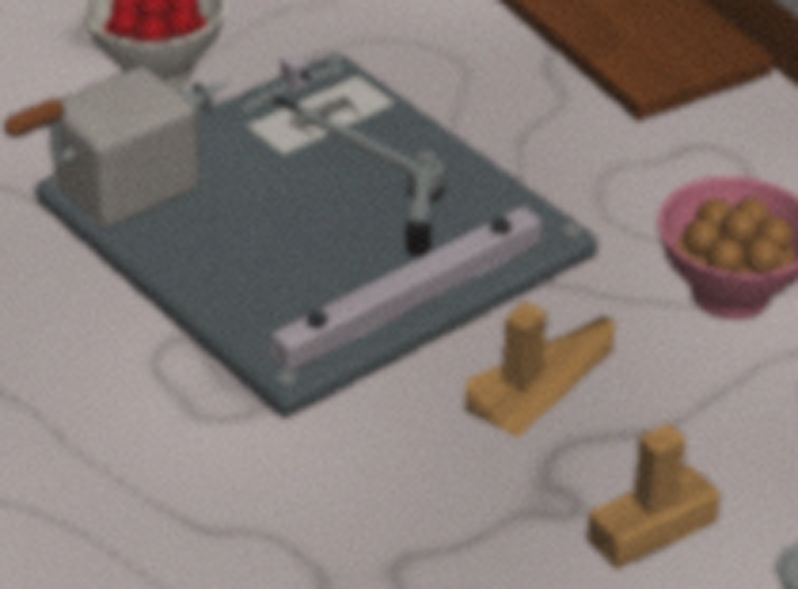

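The crop settles it: the wedge is the tapered piece next to the fence, at scene (279,247), with its thin end towards the bowl. The piece at (252,222) is the straight block. The fence, roller, pointer and rider (dark tip at crop (527,455)) are all visible.

```bash
python3 - <<'E'
from h import *
f=lambda u,v,o:((u+.5)/3.8-.5+o[0],(v+.5)/3.8-.5+o[1])
a=cam('scene');b=cam('side');A=(225,200);B=(200,180)
def t(n,p,q): 
    X,e=two(a,f(*p,A),b,f(*q,B)); print(n,X.round(4),round(e,4))
t('post',(217,102),(527,310))
t('c-+',(747,318),(42,190))
t('c+-',(165,335),(594,243))
t('roller leg',(341,255),(424,205))
t('rider',(527,455),(285,75))
t('head',(668,222),(130,100))
print(imaging.camera_model('wrist'))
E
```

```text
post [ 0.5561 -0.1119  0.0825] 0.001
c-+ [0.3766 0.2424 0.0124] 0.0004
c+- [ 0.6869 -0.0056  0.0118] 0.001
roller leg [0.576  0.0459 0.0538] 0.0025
rider [0.5879 0.2476 0.0355] 0.0162
head [0.4289 0.1997 0.1   ] 0.0042
{'K': array([[421.38037963,   0.        , 325.77196276],
       [  0.        , 421.38037963, 238.16058089],
       [  0.        ,   0.        ,   1.        ]]), 'k1': -0.05453243445224759, 'mount': array([[ 1.08981430e-03, -9.62498479e-01, -2.71284887e-01,
         6.82435241e-02],
       [ 9.99999371e-01,  1.12050725e-03,  4.17534941e-05,
         6.16193415e-04],
       [ 2.63789008e-04, -2.71284762e-01,  9.62499095e-01,
        -1.22712970e-01],
       [ 0.00000000e+00,  0.00000000e+00,  0.00000000e+00,
         1.00000000e+00]])}
```

play_rows --steps "0 0 -0.0359 0 0 -0.013 1;0 0 -0.0359 0 0 -0.013 1;0 0 -0.0359 0 0 -0.013 1;0 0 -0.0359 0 0 -0.013 1;0 0 -0.0359 0 0 -0.013 1"

```text
t: 0.52
position: [0.2576, 0.5964, 0.266]
eef_rot: [-0.081, 0.997, -0.0, -0.0]
wrist_force: [0.8, -0.1, -0.6]
finger_gap: 0.0856
finger_force: 0.0
```

play_rows --steps "0 0 0 -0.042 -0.151 -0.008 1;0 0 0 -0.042 -0.151 -0.008 1;0 0 0 -0.042 -0.151 -0.008 1;0 0 0 -0.042 -0.151 -0.008 1;0 0 0 -0.042 -0.151 -0.008 1"

```text
t: 0.93
position: [0.3391, 0.4166, 0.2761]
eef_rot: [-0.078, 0.997, -0.0, -0.0]
wrist_force: [1.1, 0.4, -0.1]
finger_gap: 0.0856
finger_force: 0.0
```

play_rows --steps "0 0 0 -0.042 -0.151 -0.008 1;0 0 0 -0.042 -0.151 -0.008 1;0 0 0 -0.042 -0.151 -0.008 1;0 0 0 -0.042 -0.151 -0.008 1;0 0 0 -0.042 -0.151 -0.008 1"

```text
t: 1.35
position: [0.4203, 0.2383, 0.2863]
eef_rot: [-0.078, 0.997, -0.0, -0.0]
wrist_force: [0.5, 1.0, -0.6]
finger_gap: 0.0848
finger_force: 0.0
```

play_rows --steps "0 0 0 -0.042 -0.151 -0.008 1;0 0 0 -0.042 -0.151 -0.008 1;0 0 0 -0.042 -0.151 -0.008 1;0 0 0 -0.042 -0.151 -0.008 1;0 0 0 0 0 0 1"

```text
t: 1.77
position: [0.4872, 0.0923, 0.2947]
eef_rot: [-0.075, 0.997, -0.001, 0.0]
wrist_force: [-0.5, 0.1, 0.1]
finger_gap: 0.0851
finger_force: 0.0
```

```bash
python3 - <<'E'
from h import *
im,dp,c=grab('wrist','w1'); print(c[2].round(4).tolist())
np.save('pics/w1T.npy',c[2])
cv2.imwrite('pics/w1b.png',cv2.resize(im,(800,600),interpolation=cv2.INTER_CUBIC))
E
```

```text
[[-0.1497, 0.9514, 0.269, 0.4198], [0.9887, 0.1448, 0.0381, 0.0828], [-0.0027, 0.2717, -0.9624, 0.4174], [0.0, 0.0, 0.0, 1.0]]
```

View pics/w1b.png

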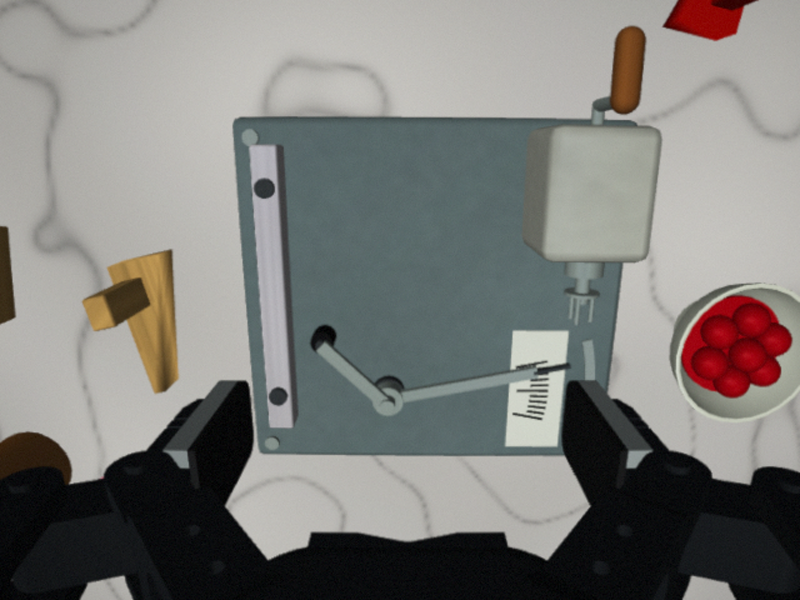

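The wrist view shows the wedge at about (145,315), with its post leaning left, its tip at (165,388) and its heel at (110,268)–(172,250). The peeler plate's corners are at (235,118), (262,452) and roughly (640,122). The fence runs from (265,145) to (282,428), the roller is at (323,337), the pivot at (388,400) and the pointer tip at (568,366).

```bash
python3 - <<'E'
from h import *
im=cv2.imread('pics/w1.png');dp=np.load('pics/w1.npy');K,k1,_=cam('wrist');c=(K,k1,np.load('pics/w1T.npy'))
v,u=np.mgrid[:480,:640]; uv=np.c_[u.ravel(),v.ravel()]
P=fromdepth(c,uv,dp).reshape(480,640,3); Z=P[...,2]
h=cv2.cvtColor(im,cv2.COLOR_BGR2HSV)
m=(cv2.inRange(h,(10,70,60),(26,255,255))>0)&(u>60)&(u<150)&(v>190)&(v<320)
pk=lambda x,y:(x*.8,y*.8)
top=m&(Z>.02)&(Z<.032); post=m&(Z>.074)
print('n',top.sum(),post.sum(),'Z hist',np.percentile(Z[m],[5,25,50,75,95]).round(3))
for n,k in(('top',top),('post',post)):
    q=P[k][:,:2].astype(np.float32); r=cv2.minAreaRect(q); print(n,r,cv2.boxPoints(r).round(4).tolist(),Z[k].mean())
# wedge outline: polygon of colour mask
cs,_=cv2.findContours(m.astype(np.uint8),cv2.RETR_EXTERNAL,2); cc=max(cs,key=cv2.contourArea)
ap=cv2.approxPolyDP(cc,2,True)[:,0]; print('poly',[(a.tolist(),round(float(Z[a[1],a[0]]),3),onplane(c,[a],.026)[0,:2].round(4).tolist()) for a in ap])
# plate edges
for n,p,z in (('c--',(235,118),.02),('c+-',(261,454),.02),('fence L0',(250,147),.042),('fence L1',(270,428),.042),('fence R0',(281,147),.042),('fence R1',(296,428),.042),('pivot',(388,401),.055),('leg end',(324,344),.047),('tip',(569,366),.036)):
    x=pk(*p); print(n,onplane(c,[x],z)[0,:2].round(4),'depthZ',np.median(Z[int(x[1])-1:int(x[1])+2,int(x[0])-1:int(x[0])+2]).round(4))
print('deck Z',np.median(Z[200:260,280:380]),'table',np.median(Z[60:90,150:180]))
E
```

```text
n 2483 590 Z hist [0.004 0.023 0.025 0.035 0.079]
top ((0.5832046866416931, -0.09711558371782303), (0.10999750345945358, 0.043646056205034256), 20.756324768066406) [[0.5239999890327454, -0.09619999676942825], [0.5394999980926514, -0.13699999451637268], [0.6424000263214111, -0.09799999743700027], [0.6269000172615051, -0.05719999969005585]] 0.025051672874183775
post ((0.4966852068901062, -0.015904709696769714), (0.02550707384943962, 0.2489154189825058), 32.083160400390625) [[0.4198000133037567, 0.0828000009059906], [0.5519999861717224, -0.12809999287128448], [0.5735999941825867, -0.11460000276565552], [0.4413999915122986, 0.09629999846220016]] 0.08797673606395845
poly [([136, 200], 0.004, [0.519, -0.0862]), ([86, 213], 0.024, [0.5391, -0.135]), ([90, 228], -0.0, [0.5537, -0.1311]), ([66, 240], 0.078, [0.5697, -0.1556]), ([75, 264], 0.078, [0.5938, -0.1468]), ([91, 261], 0.078, [0.588, -0.1302]), ([99, 255], 0.066, [0.5803, -0.122]), ([102, 257], 0.024, [0.5819, -0.119]), ([124, 314], 0.026, [0.6412, -0.0958]), ([131, 312], 0.025, [0.6377, -0.0885]), ([142, 302], 0.0, [0.6245, -0.0773])]
c-- [ 0.416 -0.045] depthZ 0.0147
c+- [ 0.6888 -0.0055] depthZ -0.0007
fence L0 [ 0.434  -0.0261] depthZ 0.0402
fence L1 [0.6488 0.005 ] depthZ 0.0196
fence R0 [ 0.4309 -0.0047] depthZ 0.0284
fence R1 [0.6455 0.0257] depthZ 0.0192
pivot [0.6038 0.0949] depthZ 0.0506
leg end [0.5684 0.0411] depthZ 0.0478
tip [0.5624 0.2318] depthZ 0.0364
deck Z 0.01922782979639645 table -0.0008613098138610387
```

play_rows --steps "0 0 0 -0.108 0.092 0.05 1;0 0 0 -0.108 0.092 0.05 1;0 0 0 -0.108 0.092 0.05 1;0 0 0 0 0 0 1;0 0 0 0 0 0 1"

```text
t: 2.23
position: [0.5535, 0.18, 0.2545]
eef_rot: [-0.08, 0.997, -0.0, -0.002]
wrist_force: [-0.3, 0.6, 1.0]
finger_gap: 0.0858
finger_force: 0.0
```

```bash
python3 - <<'E'
from h import *
im,dp,c=grab('wrist','w2'); np.save('pics/w2T.npy',c[2])
q=proj(c,[(.588,.248,.036),(.5624,.2318,.036),(.604,.095,.05)]);print(q)
u,v=q[0].astype(int); cr=im[max(v-130,0):v+90,max(u-130,0):u+130]; print(max(u-130,0),max(v-130,0))
cv2.imwrite('pics/w2c.png',cv2.resize(cr,None,fx=2.6,fy=2.6,interpolation=cv2.INTER_CUBIC))
E
```

```text
[[397.60493076 258.32967139]
 [384.91500808 226.63184951]
 [212.99268422 253.58752979]]
267 128
```

View pics/w2c.png

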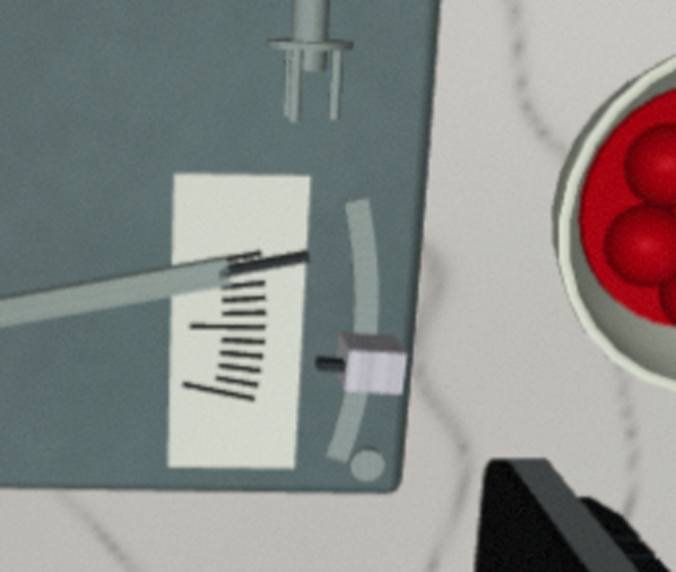

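The pointer tip is at crop (308,257), the rider's dark tip at (317,363), and nothing blocks the view of either.

```bash
cat >> h.py <<'E'
YAW=.143; O=np.array([.5502,.0603]); 
RP=np.array([[np.cos(YAW),-np.sin(YAW)],[np.sin(YAW),np.cos(YAW)]])
loc=lambda w:(np.asarray(w)[...,:2]-O)@RP
wor=lambda l:np.asarray(l)@RP.T+O
E
python3 - <<'E'
from h import *
K,k1,_=cam('wrist');c=(K,k1,np.load('pics/w2T.npy'))
f=lambda u,v:((u+.5)/2.6-.5+267,(v+.5)/2.6-.5+128)
pt=onplane(c,[f(308,257)],.036)[0];ri=onplane(c,[f(317,363)],.036)[0];cor=onplane(c,[f(400,490)],.02)[0]
for n,x in(('pt',pt),('ri',ri),('corner',cor)): print(n,x.round(4),(loc(x)*1e3).round(1))
print('d',np.linalg.norm(pt-ri))
# rider radius line => pivot estimate: intersect two circles of r .146 about pt and ri
a,b=loc(pt),loc(ri);m=(a+b)/2;d=b-a;L=np.linalg.norm(d);n=np.array([d[1],-d[0]])/L
print('pivot', ((m+n*np.sqrt(.146**2-L*L/4))*1e3).round(1), 'angle',2*np.arcsin(L/2/.146))
s=status.sense();print(s['position'],s['eef_rot'],s['joint_positions'])
t=np.array([.557,-.1125]);print('wedge local',loc(t)*1e3)
E
```

```text
pt [0.5623 0.232  0.036 ] [ 36.4 168.2]
ri [0.5972 0.242  0.036 ] [ 72.4 173.2]
corner [0.6449 0.2846 0.02  ] [125.7 208.5]
d 0.036300630754190065
pivot [74.2 27.2] angle 0.24927938413527675
[0.55364899 0.17927137 0.25602232] [-7.89902490e-02  9.96874701e-01 -8.93776180e-05 -1.16736344e-03] [ 1.18465973e-01  8.38388115e-02  1.72900014e+00 -8.92185781e-05
  1.33109365e+00 -1.61045443e+00]
wedge local [ -17.89567711 -172.0053044 ]
```

play_rows --steps "0 0 0 0.0213 -0.1444 0.05 1;0 0 0 0.0213 -0.1444 0.05 1;0 0 0 0.0213 -0.1444 0.05 1;0 0 0 0.0213 -0.1444 0.05 1;0 0 0 0.0213 -0.1444 0.05 1"

```text
t: 2.7
position: [0.5556, -0.0059, 0.1956]
eef_rot: [-0.078, 0.997, -0.0, 0.001]
wrist_force: [1.0, -0.4, 0.1]
finger_gap: 0.0853
finger_force: 0.0
```

play_rows --steps "0 0 0 0.0213 -0.1444 0.05 1;0 0 0 0.0213 -0.1444 0.05 1;0 0 0 0.0213 -0.1444 0.05 1;0 0 -0.0325 0 0 0.05 1;0 0 -0.0325 0 0 0.05 1"

```text
t: 3.12
position: [0.557, -0.1163, 0.1332]
eef_rot: [-0.179, 0.984, -0.001, 0.001]
wrist_force: [1.2, -0.1, -0.4]
finger_gap: 0.0852
finger_force: 0.0
```

play_rows --steps "0 0 0 0 0 0 1;0 0 0 0 0 0 1"

```text
t: 3.28
position: [0.5566, -0.1137, 0.1326]
eef_rot: [-0.178, 0.984, -0.0, 0.0]
wrist_force: [0.2, -0.3, 0.5]
finger_gap: 0.0855
finger_force: 0.0
```

```bash
python3 - <<'E'
from h import *
im,dp,c=grab('wrist','w3'); s=status.sense(); print(s['position'],s['eef_rot'])
T=R.from_quat(s['eef_rot']).as_matrix(); print(np.degrees(np.arctan2(T[1,1],T[0,1])))
v,u=np.mgrid[:480,:640]; P=fromdepth(c,np.c_[u.ravel(),v.ravel()],dp).reshape(480,640,3);Z=P[...,2]
h=cv2.cvtColor(im,cv2.COLOR_BGR2HSV); m=(cv2.inRange(h,(10,70,60),(26,255,255))>0)
k=m&(Z>.072)&(Z<.088)&(abs(P[...,0]-.557)<.04)&(abs(P[...,1]+.1125)<.04); r=cv2.minAreaRect(P[k][:,:2].astype(np.float32)); print(k.sum(),r,Z[k].mean())
k=m&(Z>.018)&(Z<.032)&(abs(P[...,1]+.1)<.08); r=cv2.minAreaRect(P[k][:,:2].astype(np.float32)); print(k.sum(),r,Z[k].mean())
E
```

```text
[ 0.55731459 -0.11365224  0.1333729 ] [-1.78042375e-01  9.84022474e-01 -4.59396274e-04  6.87471939e-04]
110.5114767324221
2091 ((0.5568463802337646, -0.11282689869403839), (0.02409692108631134, 0.018062211573123932), 20.82787322998047) 0.07869193956194805
5344 ((0.583013653755188, -0.09700729697942734), (0.11009622365236282, 0.04279990866780281), 21.042407989501953) 0.02509058594689902
```

play_rows --steps "0 0 0 0 0 0.1 1;0 0 0 0 0 0.1 1;0 0 0 0 0 0.077 1;0 0 0 0 0 0 0;0 0 0 0 0 0 0" --newtons 60

```text
t: 3.75
position: [0.5573, -0.1132, 0.0634]
eef_rot: [-0.179, 0.984, 0.0, -0.0]
wrist_force: [0.3, -0.5, 0.1]
finger_gap: 0.0639
finger_force: 0.0
```

play_rows --steps "0 0 0 0 0 0 0;0 0 0 0 0 0 0;0 0 0 0 0 0 0;0 0 0 0 0 0 0;0 0 0 0 0 0 0"

```text
t: 4.17
position: [0.5583, -0.1141, 0.0643]
eef_rot: [-0.179, 0.984, -0.001, 0.001]
wrist_force: [-1.7, 1.1, 6.2]
finger_gap: 0.0173
finger_force: 62.9
```

play_rows --steps "0 0 0 0 0 -0.1 0;0 0 0 0 0 -0.14 0;0 0 0.0342 0 0 -0.04 0;0 0 0.0342 0 0 0 0;0 0 0 0 0 0 0"

```text
t: 4.58
position: [0.5577, -0.1138, 0.1339]
eef_rot: [-0.072, 0.997, -0.0, 0.001]
wrist_force: [-0.6, 0.9, -1.4]
finger_gap: 0.0172
finger_force: 62.0
```

play_rows --steps "0 0 0 0.058 0.145 0 0;0 0 0 0.058 0.145 0 0;0 0 0 0.058 0.145 0 0;0 0 0 0.058 0.145 0 0;0 0 0 0 0 0 0"

```text
t: 5.0
position: [0.4738, 0.0261, 0.1302]
eef_rot: [-0.076, 0.997, 0.002, -0.003]
wrist_force: [-0.7, -0.7, -2.2]
finger_gap: 0.0175
finger_force: 62.0
```

```bash
cat >> h.py <<'E'
def st():
    s=status.sense(); T=R.from_quat(s['eef_rot']).as_matrix(); F=s['wrist_force']
    print('t',round(s['t'],2),'loc mm',(loc(s['position'])*1e3).round(2),'z',(s['position'][2]*1e3).round(2),'yaw-err deg',round(np.degrees(np.arctan2(T[1,1],T[0,1]))-90-np.degrees(YAW),2),'tilt',T[:2,2].round(4),'F loc',(F[:2]@RP).round(2),F[2].round(2),'M',s['ft_torque'].round(2),'gap',s['finger_gap'].round(4)); return s
E
python3 - <<'E'
from h import *
s=st(); im,dp,c=grab('wrist','w4'); s=st()
v,u=np.mgrid[:480,:640]; P=fromdepth(c,np.c_[u.ravel(),v.ravel()],dp).reshape(480,640,3);Z=P[...,2]
h=cv2.cvtColor(im,cv2.COLOR_BGR2HSV); m=(cv2.inRange(h,(10,70,60),(26,255,255))>0)
zt=s['position'][2]-.038; L=loc(P)
k=m&(abs(Z-zt)<.006)&(abs(L[...,1]+.03)<.05); r=cv2.minAreaRect(L[k].astype(np.float32)); print(k.sum(),r,(cv2.boxPoints(r)*1e3).round(1).tolist(),Z[k].mean(),zt)
# fence top
f=(abs(Z-.042)<.003)&(L[...,0]>-.12)&(L[...,0]<.08)&(L[...,1]<-.03)&(L[...,1]>-.09)
r=cv2.minAreaRect(L[f].astype(np.float32)); print('fence',f.sum(),r,(cv2.boxPoints(r)*1e3).round(1).tolist(), np.percentile(L[f][:,1],[1,5,95,99]))
E
```

```text
Traceback (most recent call last):
  File "h.py", line 38, in st
    print('t',round(s['t'],2),'loc mm',(loc(s['position'])*1e3).round(2),'z',(s['position'][2]*1e3).round(2),'yaw-err deg',round(np.degrees(np.arctan2(T[1,1],T[0,1]))-90-np.degrees(YAW),2),'tilt',T[:2,2].round(4),'F loc',(F[:2]@RP).round(2),F[2].round(2),'M',s['ft_torque'].round(2),'gap',s['finger_gap'].round(4)); return s
                                                                                                                                                                                                                                                                                                 ^^^^^^^^^^^^^^^^^^^^^
AttributeError: 'float' object has no attribute 'round'
```

```bash
sed -i "s/s\['finger_gap'\].round(4)/round(s['finger_gap'],4)/" h.py
python3 - <<'E'
from h import *
im,dp,c=grab('wrist','w4'); s=st()
v,u=np.mgrid[:480,:640]; P=fromdepth(c,np.c_[u.ravel(),v.ravel()],dp).reshape(480,640,3);Z=P[...,2]
h=cv2.cvtColor(im,cv2.COLOR_BGR2HSV); m=(cv2.inRange(h,(10,70,60),(26,255,255))>0)
zt=s['position'][2]-.038; L=loc(P)
k=m&(abs(Z-zt)<.006)&(abs(L[...,1]+.03)<.05); r=cv2.minAreaRect(L[k].astype(np.float32)); print(k.sum(),r,(cv2.boxPoints(r)*1e3).round(1).tolist(),Z[k].mean(),zt)
f=(abs(Z-.042)<.003)&(L[...,0]>-.12)&(L[...,0]<.08)&(L[...,1]<-.03)&(L[...,1]>-.09)
r=cv2.minAreaRect(L[f].astype(np.float32)); print('fence',f.sum(),r,(cv2.boxPoints(r)*1e3).round(1).tolist(), np.percentile(L[f][:,1],[1,5,95,99]))
E
```

```text
t 5.05 loc mm [-78.74 -25.28] z 131.02 yaw-err deg 0.52 tilt [-0.004  0.001] F loc [-0.54 -0.37] -1.44 M [-0.04  0.01 -0.02] gap 0.0172
6286 ((-0.058398887515068054, -0.016691874712705612), (0.09739074110984802, 0.04283539205789566), 0.4931870400905609) [[-107.30000305175781, 4.300000190734863], [-106.9000015258789, -38.5], [-9.5, -37.70000076293945], [-9.899999618530273, 5.099999904632568]] 0.09122044888411682 0.09302392311018909
fence 4793 ((-0.07421750575304031, -0.06041169911623001), (0.09155705571174622, 0.019773196429014206), 0.025403138250112534) [[-120.0, -50.5], [-120.0, -70.30000305175781], [-28.399999618530273, -70.30000305175781], [-28.399999618530273, -50.5]] [-0.06988512 -0.06910385 -0.05157118 -0.05083053]
```

play_rows --steps "0 0 0.003 0 0 0.06 0;0 0 0 0 0 0.06 0;0 0 0 0 0 0.04 0;0 0 0 0 0 0 0"

```text
t: 5.38
position: [0.477, 0.0213, 0.0901]
eef_rot: [-0.068, 0.998, 0.001, -0.003]
wrist_force: [-1.0, 0.5, -2.2]
finger_gap: 0.0173
finger_force: 62.0
```

play_rows --steps "0 0 0 0 0 0.006 0;0 0 0 0 0 0.006 0;0 0 0 0 0 0 0"

```text
t: 5.63
position: [0.4794, 0.0211, 0.0902]
eef_rot: [-0.068, 0.998, -0.0, 0.0]
wrist_force: [-0.3, -0.7, -2.9]
finger_gap: 0.0173
finger_force: 62.0
```

play_rows --steps "0 0 0 0 0 0.006 0;0 0 0 0 0 0.004 0;0 0 0 0 0 0 0"

```text
t: 5.88
position: [0.479, 0.0214, 0.0874]
eef_rot: [-0.068, 0.998, -0.0, 0.0]
wrist_force: [-0.9, -0.2, -2.4]
finger_gap: 0.0171
finger_force: 62.0
```

```bash
python3 -c "
from h import *;st()"
```

```text
t 5.88 loc mm [-76.06 -28.37] z 87.39 yaw-err deg -0.4 tilt [ 0.0003 -0.    ] F loc [-0.91 -0.11] -2.38 M [-0.03  0.01  0.01] gap 0.0171
```

play_rows --steps "0 0 0 0 0 0.006 0;0 0 0 0 0 0 0"

```text
t: 6.05
position: [0.4788, 0.0214, 0.0857]
eef_rot: [-0.068, 0.998, 0.0, -0.0]
wrist_force: [0.0, -0.5, -2.0]
finger_gap: 0.0173
finger_force: 62.0
```

play_rows --steps "0 0 0 0 0 0.005 0;0 0 0 0 0 0 0"

```text
t: 6.22
position: [0.479, 0.0214, 0.0845]
eef_rot: [-0.068, 0.998, -0.0, 0.0]
wrist_force: [-0.1, 0.8, -1.1]
finger_gap: 0.0174
finger_force: 62.2
```

play_rows --steps "0 0 0 0 0 0.004 0;0 0 0 0 0 0 0"

```text
t: 6.38
position: [0.479, 0.0214, 0.0844]
eef_rot: [-0.068, 0.998, -0.0, -0.0]
wrist_force: [-3.9, 0.4, 6.4]
finger_gap: 0.0167
finger_force: 62.9
```

play_rows --steps "0 0 -0.002 0 -0.006 -0.002 0;0 0 0 0 -0.006 0 0;0 0 0 0 0 0 0"

```text
t: 6.63
position: [0.4797, 0.0183, 0.0844]
eef_rot: [-0.071, 0.997, 0.0, 0.0]
wrist_force: [-0.0, 1.0, 2.0]
finger_gap: 0.0172
finger_force: 62.5
```

play_rows --steps "0 0 0 0 -0.005 0 0;0 0 0 0 0 0 0"

```text
t: 6.8
position: [0.4799, 0.0172, 0.0844]
eef_rot: [-0.071, 0.997, 0.0, 0.0]
wrist_force: [-1.8, 2.6, 2.7]
finger_gap: 0.0175
finger_force: 62.7
```

play_rows --steps "0 0 0 0 -0.004 0 0;0 0 0 0 0 0 0"

```text
t: 6.97
position: [0.4799, 0.0163, 0.0844]
eef_rot: [-0.071, 0.997, 0.0, 0.0]
wrist_force: [-0.1, 4.0, 4.7]
finger_gap: 0.0174
finger_force: 62.8
```

```bash
python3 -c "
from h import *;st()"
```

```text
t 6.97 loc mm [-75.81 -33.55] z 84.36 yaw-err deg -0.05 tilt [0.0007 0.0004] F loc [0.47 3.93] 4.66 M [ 0.64 -0.04  0.07] gap 0.0174
```

play_rows --steps "0 0 0 0 -0.003 -0.001 0;0 0 0 0 0 0 0"

```text
t: 7.13
position: [0.4799, 0.0153, 0.0844]
eef_rot: [-0.071, 0.997, -0.0, 0.0]
wrist_force: [-0.1, 2.1, 3.6]
finger_gap: 0.017
finger_force: 62.6
```

```bash
python3 -c "
from h import *;st()"
```

```text
t 7.13 loc mm [-76.01 -34.52] z 84.35 yaw-err deg -0.04 tilt [ 0.0005 -0.0003] F loc [0.24 2.13] 3.62 M [ 0.35 -0.16  0.06] gap 0.017
```

play_rows --steps "0 0 0 0 -0.003 -0.001 0;0 0 0 0 0 0 0"

```text
t: 7.3
position: [0.4798, 0.0146, 0.0844]
eef_rot: [-0.071, 0.997, -0.0, 0.0]
wrist_force: [1.8, 2.3, 0.7]
finger_gap: 0.0172
finger_force: 62.5
```

```bash
python3 -c "
from h import *;st()"
```

```text
t 7.3 loc mm [-76.19 -35.21] z 84.38 yaw-err deg -0.05 tilt [0.0001 0.    ] F loc [2.13 2.06] 0.73 M [ 0.39 -0.22  0.03] gap 0.0172
```

play_rows --steps "0 0 0 0 -0.004 0 0;0 0 0 0 0 0 0"

```text
t: 7.47
position: [0.4798, 0.0144, 0.0844]
eef_rot: [-0.071, 0.997, 0.001, -0.0]
wrist_force: [0.7, 7.2, 3.0]
finger_gap: 0.0172
finger_force: 62.5
```

play_rows --steps "0 0 0 0 -0.004 0 0;0 0 0 0 0 0 0"

```text
t: 7.63
position: [0.4798, 0.0143, 0.0845]
eef_rot: [-0.071, 0.998, 0.002, -0.0]
wrist_force: [0.6, 9.8, 3.4]
finger_gap: 0.0175
finger_force: 62.7
```

```bash
python3 -c "
from h import *;st()"
```

```text
t 7.63 loc mm [-76.2  -35.55] z 84.47 yaw-err deg -0.11 tilt [-0.0006  0.004 ] F loc [1.94 9.58] 3.39 M [ 1.88 -0.12  0.08] gap 0.0175
```

play_rows --steps "0 0 0 -0.016 0.004 0 0;0 0 0 -0.016 0 0 0;0 0 0 -0.016 0 0 0;0 0 0 -0.016 0 0 0;0 0 0 0 0 0 0"

```text
t: 8.05
position: [0.4941, 0.0166, 0.0847]
eef_rot: [-0.071, 0.997, 0.001, -0.003]
wrist_force: [-10.1, 3.2, 14.0]
finger_gap: 0.0173
finger_force: 64.2
```

```bash
python3 -c "
from h import *;st()"
```

```text
t 8.05 loc mm [-61.8  -35.28] z 84.68 yaw-err deg -0.03 tilt [-0.0065  0.0013] F loc [-9.55  4.63] 13.98 M [ 0.75  1.34 -0.02] gap 0.0173
```

play_rows --steps "0 0 0 -0.016 0 0 0;0 0 0 -0.016 0 0 0;0 0 0 -0.016 0 0 0;0 0 0 0 0 0 0"

```text
t: 8.38
position: [0.5059, 0.0183, 0.0847]
eef_rot: [-0.071, 0.997, 0.001, -0.003]
wrist_force: [-10.6, 3.9, 14.1]
finger_gap: 0.0171
finger_force: 64.1
```

```bash
python3 - <<'E'
from h import *
st()
for n in('scene','side'): grab(n,n+'2')
c=cam('scene');print(proj(c,[(.5623,.232,.036),(.5972,.242,.036)]),proj(cam('side'),[(.5623,.232,.036),(.5972,.242,.036)]))
E
```

```text
t 8.38 loc mm [-49.81 -35.29] z 84.69 yaw-err deg -0.03 tilt [-0.0064  0.0012] F loc [-9.94  5.33] 14.11 M [ 0.81  1.34 -0.  ] gap 0.0171
[[369.56925409 309.51138918]
 [362.22579307 319.16338229]] [[272.12337985 205.14521692]
 [281.18849796 199.93293199]]
```

play_rows --steps "0 0 0 0 0 -0.003 0;0 0 0 -0.014 0 0 0;0 0 0 -0.014 0 0 0;0 0 0 0 0 0 0"

```text
t: 8.82
position: [0.5112, 0.0191, 0.085]
eef_rot: [-0.071, 0.997, 0.001, -0.006]
wrist_force: [-16.6, 2.8, 16.1]
finger_gap: 0.0172
finger_force: 64.6
```

```bash
cat >> h.py <<'E'
def ptr(a,b='side2',n='side'):
    """tracked shift of the pointer/legs: difference area against a reference picture"""
    x=cv2.imread(f'pics/{a}.png').astype(int);y=cv2.imread(f'pics/{b}.png').astype(int)
    d=np.abs(x-y).sum(2); return d
E
python3 - <<'E'
from h import *
st()
for n in('scene','side'): grab(n,n+'3')
for n,p in(('scene',(366,314)),('side',(276,202))):
    for k in '23':
        d=np.abs(cv2.imread(f'pics/{n}{k}.png').astype(int)-cv2.imread(f'pics/{n}.png')).sum(2)[p[1]-25:p[1]+25,p[0]-40:p[0]+30]; print(n,k,(d>90).sum(),d.mean())
E
```

```text
t 8.82 loc mm [-44.52 -35.23] z 84.96 yaw-err deg -0.01 tilt [-0.0114  0.0007] F loc [-16.02   5.14] 16.14 M [ 0.41  2.25 -0.1 ] gap 0.0172
scene 2 0 19.808857142857143
scene 3 17 20.77
side 2 1427 113.68257142857144
side 3 1331 107.39714285714285
```

```bash
python3 - <<'E'
from h import *
a=cv2.imread('pics/scene3.png')[200:350,225:435]
cv2.imwrite('pics/v3.png',cv2.resize(a,None,fx=3.8,fy=3.8,interpolation=cv2.INTER_CUBIC))
E
```

```text
(no output)
```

View pics/v3.png

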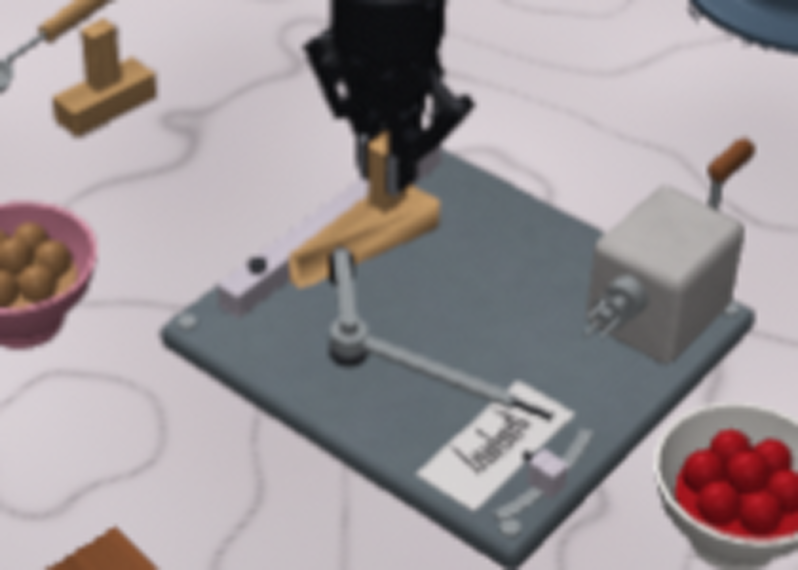

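The crop shows the wedge flat in the lane against the fence, with the roller (345,262) just touching its slope. The pointer is still at rest at (530,405). The nose is dragging a little, so I'll pitch it up slightly before pushing on.

play_rows --steps "0 -0.005 0 0 0 -0.003 0;0 0 0 0 0 0 0;0 0 0 0 0 0 0"

```text
t: 9.17
position: [0.5112, 0.0191, 0.0844]
eef_rot: [-0.071, 0.997, 0.001, 0.003]
wrist_force: [-7.9, 2.7, 3.4]
finger_gap: 0.0174
finger_force: 62.7
```

```bash
python3 -c "
from h import *;st()"
```

```text
t 9.17 loc mm [-44.5  -35.24] z 84.42 yaw-err deg -0.02 tilt [0.0064 0.003 ] F loc [-7.41  3.77] 3.36 M [0.33 1.39 0.  ] gap 0.0174
```

play_rows --steps "0 0 0 -0.012 0 0 0;0 0 0 -0.012 0 0 0;0 0 0 0 0 0 0"

```text
t: 9.42
position: [0.5167, 0.0199, 0.0844]
eef_rot: [-0.071, 0.997, 0.001, 0.002]
wrist_force: [-10.8, 2.0, 5.9]
finger_gap: 0.0172
finger_force: 63.1
```

```bash
python3 -c "
from h import *;st()"
```

```text
t 9.42 loc mm [-38.92 -35.23] z 84.39 yaw-err deg -0.01 tilt [0.0042 0.0029] F loc [-10.4    3.49] 5.92 M [ 0.21  1.87 -0.04] gap 0.0172
```

play_rows --steps "0 0 0 -0.012 0 0 0;0 0 0 -0.012 0 0 0;0 0 0 -0.012 0 0 0;0 0 0 -0.012 0 0 0;0 0 0 0 0 0 0"

```text
t: 9.83
position: [0.5285, 0.0216, 0.0844]
eef_rot: [-0.071, 0.997, 0.001, 0.002]
wrist_force: [-10.8, 1.1, 5.0]
finger_gap: 0.0173
finger_force: 62.7
```

```bash
cat >> h.py <<'E'
def prof(im,c,lo=-.25,hi=.2,r=(.122,.145)):
    g=im.min(2).astype(np.float32); th=np.arange(lo,hi,.004); rr=np.arange(*r,.001)
    a,b=np.meshgrid(th,rr,indexing='ij')
    L=np.stack([.058+b*np.sin(a),.027+b*np.cos(a)],-1).reshape(-1,2)
    q=proj(c,np.c_[wor(L),np.full(len(L),.036)]).astype(np.float32)
    w=cv2.remap(g,q[:,0].reshape(a.shape),q[:,1].reshape(a.shape),1); return th,w
E
python3 - <<'E'
from h import *
st(); im,dp,c=grab('scene','scene4')
K,k1,_=cam('wrist')
for n,i,cc in(('w2',cv2.imread('pics/w2.png'),(K,k1,np.load('pics/w2T.npy'))),('s0',cv2.imread('pics/scene.png'),c),('s3',cv2.imread('pics/scene3.png'),c),('s4',im,c)):
    th,w=prof(i,cc,r=(.134,.145)); m=w.mean(1); print(n,[(round(float(t),3),int(x)) for t,x in zip(th,m)][::3])
E
```

```text
t 9.83 loc mm [-27.05 -35.25] z 84.41 yaw-err deg -0.0 tilt [0.0039 0.0028] F loc [-10.51   2.58] 4.96 M [ 0.27  1.75 -0.01] gap 0.0173
w2 [(-0.25, 200), (-0.238, 198), (-0.226, 196), (-0.214, 194), (-0.202, 191), (-0.19, 188), (-0.178, 179), (-0.166, 94), (-0.154, 52), (-0.142, 88), (-0.13, 168), (-0.118, 173), (-0.106, 171), (-0.094, 169), (-0.082, 167), (-0.07, 164), (-0.058, 165), (-0.046, 163), (-0.034, 163), (-0.022, 163), (-0.01, 162), (0.002, 163), (0.014, 163), (0.026, 164), (0.038, 164), (0.05, 164), (0.062, 167), (0.074, 167), (0.086, 168), (0.098, 169), (0.11, 171), (0.122, 174), (0.134, 176), (0.146, 179), (0.158, 181), (0.17, 184), (0.182, 188), (0.194, 191)]
s0 [(-0.25, 152), (-0.238, 175), (-0.226, 187), (-0.214, 189), (-0.202, 174), (-0.19, 147), (-0.178, 117), (-0.166, 94), (-0.154, 96), (-0.142, 125), (-0.13, 158), (-0.118, 181), (-0.106, 193), (-0.094, 197), (-0.082, 195), (-0.07, 191), (-0.058, 188), (-0.046, 185), (-0.034, 184), (-0.022, 187), (-0.01, 187), (0.002, 182), (0.014, 177), (0.026, 175), (0.038, 172), (0.05, 170), (0.062, 170), (0.074, 168), (0.086, 1
[... 522 characters left out ...]
), (0.074, 177), (0.086, 175), (0.098, 175), (0.11, 177), (0.122, 179), (0.134, 181), (0.146, 179), (0.158, 172), (0.17, 167), (0.182, 165), (0.194, 162)]
s4 [(-0.25, 160), (-0.238, 184), (-0.226, 199), (-0.214, 206), (-0.202, 209), (-0.19, 209), (-0.178, 209), (-0.166, 209), (-0.154, 209), (-0.142, 209), (-0.13, 209), (-0.118, 209), (-0.106, 209), (-0.094, 208), (-0.082, 204), (-0.07, 197), (-0.058, 181), (-0.046, 155), (-0.034, 122), (-0.022, 92), (-0.01, 79), (0.002, 96), (0.014, 133), (0.026, 163), (0.038, 176), (0.05, 178), (0.062, 178), (0.074, 177), (0.086, 175), (0.098, 176), (0.11, 177), (0.122, 179), (0.134, 181), (0.146, 179), (0.158, 173), (0.17, 167), (0.182, 165), (0.194, 162)]
```

```bash
python3 - <<'E'
from h import *
K,k1,_=cam('wrist')
for n,cc in(('w2',(K,k1,np.load('pics/w2T.npy'))),('scene4',cam('scene')),('scene',cam('scene'))):
  i=cv2.imread(f'pics/{n}.png')
  for r in((.134,.145),(.147,.151),(.151,.156)):
    th,w=prof(i,cc,lo=-.25 if r[0]<.14 else .04,hi=.17,r=r); m=w.mean(1); b=np.median(m); d=np.clip(m-(m.min()*.5+b*.5),None,0); print(n,r,'dip',round(float((th*d).sum()/d.sum()),4),int(m.min()),int(b), [int(x) for x in m[::2]] if r[0]>.14 else '')
E
```

```text
w2 (0.134, 0.145) dip -0.154 51 168 
w2 (0.147, 0.151) dip 0.0931 32 90 [90, 90, 91, 91, 88, 63, 32, 39, 51, 67, 87, 91, 90, 90, 90, 90, 89]
w2 (0.151, 0.156) dip 0.0938 42 91 [96, 100, 103, 106, 105, 81, 43, 48, 56, 77, 97, 97, 94, 91, 90, 89, 89]
scene4 (0.134, 0.145) dip -0.0113 79 179 
scene4 (0.147, 0.151) dip 0.0909 92 163 [178, 173, 163, 144, 123, 103, 92, 94, 108, 129, 154, 175, 187, 194, 198, 200, 202]
scene4 (0.151, 0.156) dip 0.1186 112 135 [170, 171, 169, 164, 160, 151, 138, 128, 120, 113, 113, 117, 122, 128, 133, 137, 140]
scene (0.134, 0.145) dip -0.1614 91 172 
scene (0.147, 0.151) dip 0.091 86 155 [170, 166, 155, 137, 116, 98, 87, 89, 102, 122, 146, 166, 178, 185, 189, 191, 193]
scene (0.151, 0.156) dip 0.1189 106 128 [161, 163, 160, 156, 152, 144, 132, 122, 114, 108, 107, 111, 115, 121, 126, 130, 133]
```

play_rows --steps "0 0 0 -0.012 0 0 0;0 0 0 -0.012 0 0 0;0 0 0 -0.012 0 0 0;0 0 0 0 0 0 0"

```text
t: 10.22
position: [0.5372, 0.0228, 0.0844]
eef_rot: [-0.071, 0.997, 0.001, 0.002]
wrist_force: [-9.2, 1.0, 4.7]
finger_gap: 0.0172
finger_force: 62.6
```

```bash
cat >> h.py <<'E'
def rd(n):
    st(); im,dp,c=grab('scene',n)
    for r,lo in(((.134,.145),-.25),((.147,.151),.04)):
        th,w=prof(im,c,lo=lo,hi=.17,r=r); m=w.mean(1); b=np.median(m); d=np.clip(m-(m.min()*.5+b*.5),None,0); print(r,'dip',round(float((th*d).sum()/d.sum()),4))
E
python3 -c "
from h import *;rd('scene5')"
```

```text
t 10.22 loc mm [-18.18 -35.24] z 84.44 yaw-err deg -0.0 tilt [0.0035 0.0028] F loc [-9.01  2.31] 4.7 M [0.28 1.79 0.01] gap 0.0172
(0.134, 0.145) dip 0.0473
(0.147, 0.151) dip 0.0886
```

play_rows --steps "0 0 0 -0.009 0 0 0;0 0 0 -0.009 0 0 0;0 0 0 0 0 0 0;0 0 0 0 0 0 0"

```text
t: 10.6
position: [0.5415, 0.0235, 0.0844]
eef_rot: [-0.071, 0.997, 0.001, 0.002]
wrist_force: [-10.0, 0.9, 5.0]
finger_gap: 0.0173
finger_force: 62.8
```

```bash
python3 -c "
from h import *;rd('scene6')"
```

```text
t 10.6 loc mm [-13.84 -35.22] z 84.45 yaw-err deg 0.0 tilt [0.0035 0.0028] F loc [-9.76  2.3 ] 4.99 M [ 0.18  1.86 -0.02] gap 0.0173
(0.134, 0.145) dip 0.0742
(0.147, 0.151) dip 0.0905
```

play_rows --steps "0 0 0 0.004 0 0 0;0 0 0 0 0 0 0;0 0 0 0 0 0 0"

```text
t: 10.9
position: [0.5414, 0.0234, 0.0844]
eef_rot: [-0.071, 0.997, 0.001, 0.003]
wrist_force: [-6.5, 2.1, 0.2]
finger_gap: 0.0171
finger_force: 62.2
```

play_rows --steps "0 0 0 0 0 0 0.3;0 0 0 0 0 0 0.5;0 0 0 0 0 0 0.6;0 0 0 0 0 0 0.6;0 0 0 0 0 0 0.6"

```text
t: 11.32
position: [0.5452, 0.0228, 0.0868]
eef_rot: [-0.071, 0.997, 0.0, 0.008]
wrist_force: [0.9, -0.1, -0.0]
finger_gap: 0.051
finger_force: 0.0
```

```bash
python3 -c "
from h import *;rd('scene7')"
```

```text
t 11.32 loc mm [-10.32 -36.41] z 86.8 yaw-err deg -0.04 tilt [0.0163 0.0019] F loc [ 0.86 -0.23] -0.01 M [0.08 0.   0.06] gap 0.051
(0.134, 0.145) dip 0.0742
(0.147, 0.151) dip 0.0904
```

play_rows --steps "0 0.005 0 0 0 -0.05 0.6;0 0 0 0 0 -0.12 0.6;0 0 0 0 0 -0.12 0.6"

```text
t: 11.62
position: [0.5436, 0.0231, 0.1586]
eef_rot: [-0.071, 0.997, 0.0, -0.002]
wrist_force: [-0.1, -0.1, 1.4]
finger_gap: 0.0508
finger_force: 0.0
```

play_rows --steps "0 0 0 -0.025 0.123 -0.076 1;0 0 0 -0.025 0.123 -0.076 1;0 0 0 -0.025 0.123 -0.076 1;0 0 0 -0.025 0.123 -0.076 1;0 0 0 -0.025 0.123 -0.076 1"

```text
t: 12.03
position: [0.5536, 0.181, 0.2553]
eef_rot: [-0.071, 0.997, -0.0, 0.0]
wrist_force: [0.9, 0.4, -0.4]
finger_gap: 0.0853
finger_force: 0.0
```

play_rows --steps "0 0 0 0 0 0 1;0 0 0 0 0 0 1;0 0 0 0 0 0 1"

```text
t: 12.28
position: [0.5534, 0.1792, 0.2533]
eef_rot: [-0.071, 0.997, -0.0, -0.001]
wrist_force: [-0.2, 0.0, -0.7]
finger_gap: 0.0857
finger_force: 0.0
```

```bash
python3 - <<'E'
from h import *
st();im,dp,c=grab('wrist','w5');np.save('pics/w5T.npy',c[2])
for r,lo in(((.134,.145),-.25),((.147,.151),.04),((.151,.156),.04)):
    th,w=prof(im,c,lo=lo,hi=.17,r=r); m=w.mean(1); b=np.median(m); d=np.clip(m-(m.min()*.5+b*.5),None,0); print(r,'dip',round(float((th*d).sum()/d.sum()),4))
u,v=proj(c,[(.588,.248,.036)])[0].astype(int);u0,v0=u-75,v-60;print(u0,v0)
cv2.imwrite('pics/w5c.png',cv2.resize(im[v0:v0+110,u0:u0+150],None,fx=5,fy=5,interpolation=cv2.INTER_CUBIC))
E
```

```text
t 12.28 loc mm [ 20.11 117.27] z 253.33 yaw-err deg -0.03 tilt [-0.001  -0.0006] F loc [-0.21  0.06] -0.67 M [-0.02  0.04  0.03] gap 0.0857
(0.134, 0.145) dip 0.0829
(0.147, 0.151) dip 0.0936
(0.151, 0.156) dip 0.094
324 196
```

View pics/w5c.png

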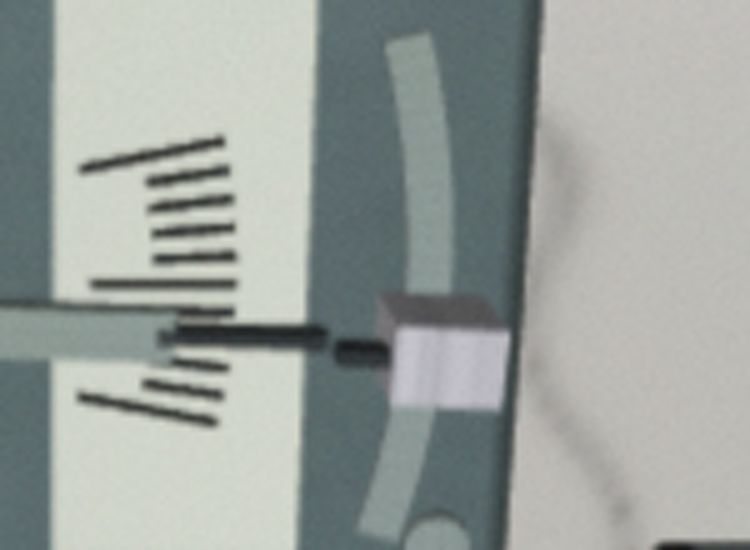

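The pointer tip at crop (325,339) is about 12 px (about 1.9 mm) short of the rider tip at (335,351). The wedge stayed jammed after release. I'll regrip the post and slide it in about 2 mm more.

play_rows --steps "0 0 0 0.0271 -0.1217 0.0747 1;0 0 0 0.0271 -0.1217 0.0747 1;0 0 0 0.0271 -0.1217 0.0747 1;0 0 0 0.0271 -0.1217 0.0747 1;0 0 0 0.0271 -0.1217 0.0747 1"

```text
t: 12.75
position: [0.5404, 0.0217, 0.1586]
eef_rot: [-0.07, 0.998, 0.0, -0.001]
wrist_force: [-0.0, -0.1, -1.3]
finger_gap: 0.0853
finger_force: 0.0
```

play_rows --steps "0 0 0 0 0 0 1;0 0 0 0 0 0 1;0 0 0 0 0 0 1"

```text
t: 13.0
position: [0.5414, 0.0235, 0.1602]
eef_rot: [-0.07, 0.998, 0.0, -0.0]
wrist_force: [-0.2, 0.7, 0.3]
finger_gap: 0.0857
finger_force: 0.0
```

```bash
python3 - <<'E'
from h import *
im,dp,c=grab('wrist','w6'); s=st()
v,u=np.mgrid[:480,:640]; P=fromdepth(c,np.c_[u.ravel(),v.ravel()],dp).reshape(480,640,3);Z=P[...,2];L=loc(P)
h=cv2.cvtColor(im,cv2.COLOR_BGR2HSV); m=(cv2.inRange(h,(10,70,60),(26,255,255))>0)
k=m&(Z>.092)&(Z<.108)&(abs(L[...,0]+.014)<.04)&(abs(L[...,1]+.035)<.04); print(k.sum(),cv2.minAreaRect(L[k].astype(np.float32)),Z[k].mean())
E
```

```text
t 13.05 loc mm [-13.36 -34.65] z 160.88 yaw-err deg -0.07 tilt [0.0004 0.0001] F loc [-0.86 -0.1 ] -0.29 M [ 0.04  0.03 -0.02] gap 0.0853
1917 ((-0.015170660801231861, -0.03493226319551468), (0.018008843064308167, 0.023605475202202797), 89.92477416992188) 0.09884647189267769
```

play_rows --steps "0 0 0 0 0 0.11 1;0 0 0 0 0 0.11 1;0 0 0 0 0 0.07 1;0 0 0 0 0 0.012 1;0 0 0 0 0 0 0.5" --newtons 40

```text
t: 13.47
position: [0.5413, 0.0251, 0.0846]
eef_rot: [-0.072, 0.997, 0.0, -0.001]
wrist_force: [0.6, -0.7, -0.2]
finger_gap: 0.0757
finger_force: 0.0
```

play_rows --steps "0 0 0 0 0 0 0.35;0 0 0 0 0 0 0.3;0 0 0 0 0 0 0.25;0 0 0 0 0 0 0.22;0 0 0 0 0 0 0.2"

```text
t: 13.88
position: [0.5425, 0.0241, 0.0862]
eef_rot: [-0.071, 0.997, -0.0, 0.001]
wrist_force: [-0.1, -0.1, 4.5]
finger_gap: 0.0176
finger_force: 26.6
```

play_rows --steps "0 0 0 0 0 0 0;0 0 0 0 0 0 0;0 0 0 0 0 0 0;0 0 0 0 0 0 0"

```text
t: 14.22
position: [0.5425, 0.0241, 0.0862]
eef_rot: [-0.071, 0.997, -0.0, 0.001]
wrist_force: [-1.3, 0.2, 6.0]
finger_gap: 0.0176
finger_force: 39.9
```

```bash
python3 -c "
from h import *;rd('scene8')"
```

```text
t 14.22 loc mm [-12.79 -34.75] z 86.23 yaw-err deg -0.04 tilt [ 0.0015 -0.0003] F loc [-1.28  0.36] 6.05 M [0.08 0.16 0.04] gap 0.0176
(0.134, 0.145) dip 0.0737
(0.147, 0.151) dip 0.0905
```

play_rows --steps "0 -0.004 0 -0.005 0 -0.002 0;0 0 0 -0.005 0 0 0;0 0 0 0 0 0 0;0 0 0 0 0 0 0"

```text
t: 14.6
position: [0.5426, 0.0241, 0.0862]
eef_rot: [-0.071, 0.997, 0.0, 0.003]
wrist_force: [-10.0, -2.8, 12.2]
finger_gap: 0.0175
finger_force: 40.9
```

```bash
python3 -c "
from h import *;rd('scene9')"
```

```text
t 14.6 loc mm [-12.64 -34.71] z 86.17 yaw-err deg 0.0 tilt [0.0069 0.0008] F loc [-10.26  -1.34] 12.17 M [-0.43  1.63  0.03] gap 0.0175
(0.134, 0.145) dip 0.0736
(0.147, 0.151) dip 0.0905
```

play_rows --steps "0 0 0 0 0 -0.005 0;0 0 0 -0.003 0 0 0;0 0 0 0 0 0 0"

```text
t: 14.9
position: [0.5427, 0.0242, 0.0862]
eef_rot: [-0.071, 0.997, 0.0, 0.003]
wrist_force: [-8.5, -4.5, 5.5]
finger_gap: 0.0178
finger_force: 40.7
```

```bash
python3 -c "
from h import *;rd('scene10')"
```

```text
t 14.9 loc mm [-12.53 -34.66] z 86.23 yaw-err deg -0.0 tilt [0.0058 0.0007] F loc [-9.01 -3.26] 5.48 M [-0.66  1.39  0.04] gap 0.0178
(0.134, 0.145) dip 0.0742
(0.147, 0.151) dip 0.0905
```

play_rows --steps "0 0 0 -0.003 -0.004 0 0;0 0 0 -0.002 0 0 0;0 0 0 0 0 0 0"

```text
t: 15.2
position: [0.5428, 0.0241, 0.0862]
eef_rot: [-0.072, 0.997, 0.001, 0.001]
wrist_force: [-16.4, -0.9, 12.1]
finger_gap: 0.0174
finger_force: 41.6
```

```bash
python3 -c "
from h import *;rd('scene11')"
```

```text
t 15.2 loc mm [-12.46 -34.79] z 86.25 yaw-err deg 0.01 tilt [0.002  0.0021] F loc [-16.38   1.44] 12.09 M [-0.24  2.16  0.06] gap 0.0174
(0.134, 0.145) dip 0.0742
(0.147, 0.151) dip 0.0904
```

play_rows --steps "0 0 0 0 0 -0.004 0;0 0 0 0 0 0 0"

```text
t: 15.42
position: [0.543, 0.0241, 0.0864]
eef_rot: [-0.071, 0.997, 0.001, 0.002]
wrist_force: [-10.0, -0.9, 3.7]
finger_gap: 0.0175
finger_force: 40.6
```

```bash
python3 -c "
from h import *;rd('scene12')"
```

```text
t 15.42 loc mm [-12.33 -34.77] z 86.4 yaw-err deg -0.0 tilt [0.0034 0.0022] F loc [-10.06   0.52] 3.74 M [-0.25  1.55  0.06] gap 0.0175
(0.134, 0.145) dip 0.0743
(0.147, 0.151) dip 0.0904
```

Contact force is low now, so I'll push in small steps.

play_rows --steps "0 0 0 -0.003 0 0 0;0 0 0 0 0 0 0"

```text
t: 15.63
position: [0.5432, 0.0242, 0.0864]
eef_rot: [-0.072, 0.997, 0.001, 0.001]
wrist_force: [-13.5, -0.4, 6.9]
finger_gap: 0.0173
finger_force: 40.8
```

```bash
python3 -c "
from h import *;rd('scene13')"
```

```text
t 15.63 loc mm [-12.05 -34.76] z 86.43 yaw-err deg 0.01 tilt [0.0016 0.002 ] F loc [-13.47   1.49] 6.9 M [-0.34  1.98 -0.  ] gap 0.0173
(0.134, 0.145) dip 0.0756
(0.147, 0.151) dip 0.0906
```

play_rows --steps "0 0 0 -0.003 0 -0.001 0;0 0 0 0 0 0 0"

```text
t: 15.85
position: [0.5437, 0.0242, 0.0865]
eef_rot: [-0.071, 0.997, 0.001, 0.001]
wrist_force: [-13.3, -2.5, 7.1]
finger_gap: 0.0176
finger_force: 40.7
```

```bash
python3 -c "
from h import *;rd('scene14')"
```

```text
t 15.85 loc mm [-11.54 -34.77] z 86.51 yaw-err deg 0.01 tilt [0.001 0.002] F loc [-13.56  -0.58] 7.09 M [-0.41  1.99  0.04] gap 0.0176
(0.134, 0.145) dip 0.0795
(0.147, 0.151) dip 0.091
```

play_rows --steps "0 0 0 -0.004 0 -0.001 0;0 0 0 0 0 0 0"

```text
t: 16.07
position: [0.5448, 0.0244, 0.0866]
eef_rot: [-0.071, 0.997, 0.001, 0.001]
wrist_force: [-12.2, -1.4, 4.1]
finger_gap: 0.0176
finger_force: 40.5
```

```bash
python3 -c "
from h import *;rd('scene15')"
```

```text
t 16.07 loc mm [-10.48 -34.78] z 86.59 yaw-err deg 0.0 tilt [0.0013 0.002 ] F loc [-12.26   0.33] 4.11 M [-0.36  1.86  0.01] gap 0.0176
(0.134, 0.145) dip 0.0845
(0.147, 0.151) dip 0.0918
```

play_rows --steps "0 0 0 -0.0015 0 0 0;0 0 0 0 0 0 0"

```text
t: 16.28
position: [0.5453, 0.0244, 0.0866]
eef_rot: [-0.071, 0.997, 0.001, 0.001]
wrist_force: [-11.0, -1.1, 4.3]
finger_gap: 0.0179
finger_force: 40.4
```

```bash
python3 -c "
from h import *;rd('scene16')"
```

```text
t 16.28 loc mm [ -9.99 -34.79] z 86.6 yaw-err deg -0.0 tilt [0.0017 0.0021] F loc [-11.01   0.51] 4.26 M [-0.38  1.73 -0.  ] gap 0.0179
(0.134, 0.145) dip 0.087
(0.147, 0.151) dip 0.0918
```

play_rows --steps "0 0 0 0.005 0 0 0;0 0 0 0.005 0 0 0;0 0 0 0 0 0 0"

```text
t: 16.58
position: [0.5448, 0.0243, 0.0866]
eef_rot: [-0.071, 0.997, 0.001, 0.004]
wrist_force: [-1.7, 0.5, -7.4]
finger_gap: 0.0174
finger_force: 39.1
```

play_rows --steps "0 0 0 0 0 0 0.3;0 0 0 0 0 0 0.5;0 0 0 0 0 0 0.6;0 0 0 0 0 0 0.6;0 0 0 0 0 0 0.6"

```text
t: 17.0
position: [0.5475, 0.0238, 0.0892]
eef_rot: [-0.071, 0.997, 0.0, 0.007]
wrist_force: [-0.9, 0.1, 0.7]
finger_gap: 0.051
finger_force: 0.0
```

play_rows --steps "0 0.004 0 0 0 -0.05 0.6;0 0 0 0 0 -0.12 0.6;0 0 0 0 0 -0.12 0.6"

```text
t: 17.25
position: [0.5457, 0.024, 0.1608]
eef_rot: [-0.071, 0.997, 0.0, -0.001]
wrist_force: [1.3, 1.2, 0.0]
finger_gap: 0.0513
finger_force: 0.0
```

play_rows --steps "0 0 0 -0.025 0.123 -0.076 1;0 0 0 -0.025 0.123 -0.076 1;0 0 0 -0.025 0.123 -0.076 1;0 0 0 -0.025 0.123 -0.076 1;0 0 0 -0.025 0.123 -0.076 1"

```text
t: 17.67
position: [0.5557, 0.182, 0.2574]
eef_rot: [-0.071, 0.997, 0.0, 0.001]
wrist_force: [0.5, 0.2, -1.4]
finger_gap: 0.0856
finger_force: 0.0
```

play_rows --steps "0 0 0 0 0 0 1;0 0 0 0 0 0 1;0 0 0 0 0 0 1"

```text
t: 17.92
position: [0.5554, 0.1802, 0.2554]
eef_rot: [-0.071, 0.997, -0.0, -0.0]
wrist_force: [-0.1, 0.0, -0.4]
finger_gap: 0.0858
finger_force: 0.0
```

```bash
python3 - <<'E'
from h import *
rd('scene17');im,dp,c=grab('wrist','w7')
for r,lo in(((.134,.145),-.25),((.147,.151),.04),((.151,.156),.04)):
    th,w=prof(im,c,lo=lo,hi=.17,r=r); m=w.mean(1); b=np.median(m); d=np.clip(m-(m.min()*.5+b*.5),None,0); print(r,'dip',round(float((th*d).sum()/d.sum()),4))
u,v=proj(c,[(.588,.248,.036)])[0].astype(int);u0,v0=u-75,v-60
a=cv2.resize(im[v0:v0+110,u0:u0+150],None,fx=4,fy=4,interpolation=cv2.INTER_CUBIC)
b=cv2.resize(im,(800,600))[:,:]; b=cv2.resize(im[100:480,0:330],None,fx=.6,fy=.6)
o=np.zeros((600,800,3),np.uint8);o[:440,:600]=a;o[-b.shape[0]:,-b.shape[1]:]=b
cv2.imwrite('pics/w7c.png',o)
E
```

```text
t 17.92 loc mm [ 22.23 117.94] z 255.37 yaw-err deg -0.03 tilt [-0.0007 -0.0005] F loc [-0.09  0.03] -0.38 M [-0.02 -0.03 -0.02] gap 0.0858
(0.134, 0.145) dip 0.0871
(0.147, 0.151) dip 0.092
(0.134, 0.145) dip 0.0967
(0.147, 0.151) dip 0.0928
(0.151, 0.156) dip 0.0937
```

View pics/w7c.png

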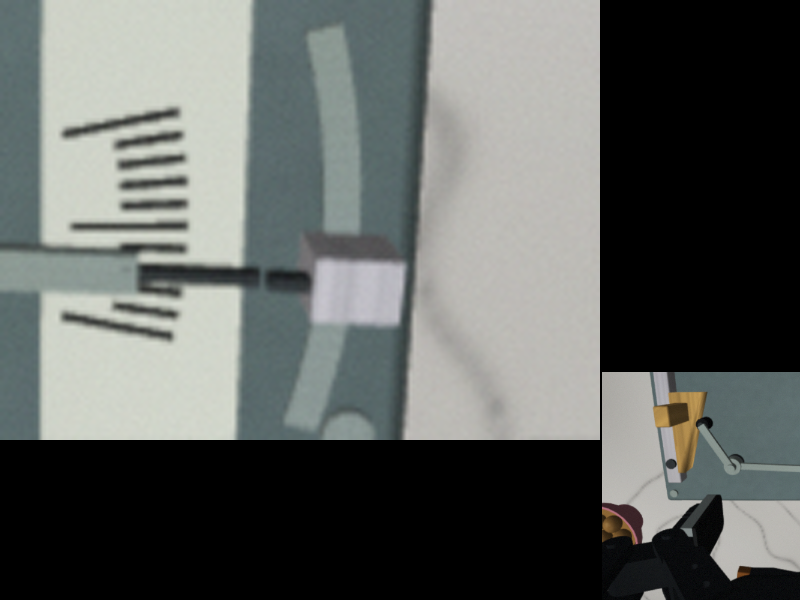

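The pointer tip at (259,278) now lines up with the rider tip at (267,281). The wedge is jammed snug along the fence and the gripper is clear of everything.

```bash
python3 -c "
from h import *;print(order.close_job())"
```

```text
the job is handed in; nothing more can be done
None
```

The job is handed in: the wedge is jammed along the fence, and the last close-up, taken with the gripper clear, shows the pointer within about 0.5 mm of the rider tip, after about 18 s of the 72 s allowed.

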